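# Clip the inspection hatch back into the dust box

### The arm

A 6-joint arm with a two-finger parallel gripper is mounted at the origin on the work surface. World frame = base frame: x ahead of the robot, y to its left, z up, the work surface at z = 0. Lengths are in m, angles in rad, forces in N, time in s.
With the tool pointing down it reaches from about 0.375 to 0.9 m from the base axis. Payload 3.1 kg.
Tool frame: the origin (TCP) lies midway between the tips of the shut fingers; the grasp point (between the pads) lies 19 mm behind it; x points along the fingers, y is the direction in which the jaws open and shut, and the axes are right-handed (so a half turn about x gives the same grasp; the last joint's range is limited). The gripper opens to 85 mm and grips with 20 to 120 N. Pads are 22 mm wide; open, the fingers measure 114 mm over their backs; the gripper's body (76 mm by 85 mm) begins 54 mm behind the grasp point. The pads swing forward as they close: fully open they stand 13 mm farther back than shut.
Start: joints at [-0.178, 0.527, 1.433, -0, 1.181, -0.178], TCP at [0.625, 0, 0.198] pointing down, gripper open.
Joint ranges: [-3.08, 3.08], [-0.75, 2.2], [0.22, 2.44], [-1.43, 4.57], [0, 2.65], [-2.85, 2.85]. Speed limits (rad/s): [2.79, 2.79, 3.14, 3.14, 3.14, 3.14].

### API

Orientations are given as a unit quaternion [w, x, y, z].
In Python, from plant import sense, read_camera, sign_off gives the robot as it stands.
- The arm moves only by the shell command python3 -m inch 'ROWS'. ROWS is JSON, a list of rows, each a list of 7 numbers: the opening, from -1 (shut) to 1 (fully open), then the shift along the world's x, y, z as a fraction of full scale, then the turn, a rotation vector about the world's x, y, z as a fraction of full scale. A call has 1 to 20 rows; each row is the pose to reach, as a shift and turn from the pose commanded when the call began; what a row does not reach only later rows make up. Full scale, the value 1, is 150 mm for a shift and 90 degrees for a turn. A row lasts 1/8 s, in which the tool goes at most 62.5 mm and 10.7 degrees, less where a joint would pass 70% of its speed; a pose out of reach is approached as far as the arm can. A call with a number of a shift or a turn outside -1 to 1 is refused whole. A call with a gripper value outside its range is refused whole. The fingers move at their own pace and stop on an object; the grip force is fixed at half the most. Time passes only in rows, so rows that repeat a pose let the fingers close. It gives the time, the measured TCP pose, the force and the opening at its end, in the units of the state.
- sense(): the state, without advancing time (a new reading comes with each control period).
- read_camera(name): name is "scene" or "side" or "wrist"; returns a dict with "pixels" (420x560x3 uint8, red, green, blue), "fx", "fy", "cx", "cy" (pixels), "world_to_cam" (4x4, takes a point from world to camera coordinates). Camera axes: x right, y down, z forward; pixel columns grow to the right and rows downward; lengths in m; the calibration is good to about 2 mm. A picture is of the moment at which its call begins. There is no depth.
- sign_off(): hands the job in, once; it reports no verdict.
The state is a dict: "time_s": time; "joint_positions": joint angles; "dq": joint speeds; "joint_efforts": joint torques, N m; "tool_pos": TCP position; "tcp_rot": TCP orientation; "ft_force": force on the tool from outside, world axes, zero at the start; "moment": the same for the moment, N m; "gripper_width": finger opening in m.
Only numpy, scipy, OpenCV 4.12 (cv2) and the standard library are available. Lean on these libraries where they do the work, as an engineer would, in place of code of your own. Each camera call takes 0.05 s, during which the arm holds its last target.

### The job

The shoe finisher's dust box has been emptied. Of the three covers on the bench, take the rectangular one that fits the open hatchway in the top of the dust box, and press it straight in from above until both of its spring wings snap out under the edge and its plate sits flush; then let go of it.

Things in the scene. Friction and masses are not known exactly. Their poses are not given: they have to be found in the camera images.
- hatch: Largest of 3 loose covers: grey plate 90 (x) x 104 (y) x 5 mm (the 56 x 64 mm and the 88 mm round one are wrong). Black grip bar centred on top, 20 (x) x 60 (y) x 30 mm high. Stands on two stiff legs (y +-29 mm); a sprung wing under each x side. Origin: middle, at the feet; z up: plate's underside 32 mm, its top 37, bar's top 67. 0.16 kg. Same when turned half round. Pressing in takes 10 to 20 N.
- opening (a point): Middle of the hatchway, at the top face of the dust box: grey metal box 150 (x) x 170 (y) x 70 mm high, fixed to the bench, hollow, pipe stub at +x. Hatchway 60 (x) x 80 (y) mm through a 5 mm top sheet, the ledge. Hatch goes in with its x along this x, either way round, 7 mm to spare each side before the wings meet the 80 mm edges. Home: plate lies on top face, hatch origin 32 mm below this point.
- catch_a (a point): Outer free end of the hatch's steel spring wing on its +x side, 18 mm wide. The wings rise outwards from the foot like an arrow's barbs; at rest this end is 37.5 mm from the hatch's middle and 13 mm below its plate's underside. It is squeezed inwards as it passes the edge of the hatchway and snaps back out under the top sheet; the hatch's weight alone does not push it through.
- catch_b (a point): Outer free end of the other spring wing, on the hatch's -x side, likewise.
Things that resemble listed ones, but are neither listed nor needed, are in the scene too. What is shaped like the hatch but purple or turquoise is not meant.

How it is judged:
At the end, for the whole second after the job is handed in: Hatch in the hatchway and at rest: plate flush on the box (within 3 mm and 5 degrees), its middle within 14 mm of the opening's, the ends of both wings spread under the sheet (over 30.5 mm either side of the opening's middle, over 6 mm below the top face) (z of hatch in the frame of opening between -0.035 and -0.029 m and angle between hatch's own z axis and vertical below 0.09 rad and horizontal distance between hatch and opening below 0.014 m and z of each of catch_a, catch_b in the frame of opening below -0.006 m and ((x of catch_a in the frame of opening above 0.0305 m and x of catch_b in the frame of opening below -0.0305 m) or (x of catch_b in the frame of opening above 0.0305 m and x of catch_a in the frame of opening below -0.0305 m)) and linear speed of hatch below 0.02 m/s); the robot touches nothing.
It also fails if it takes over 38 s, if anything falls off the work surface, if the arm or the gripper's body presses on something with over 40 N, if the wrist force passes 120 N, or if a joint passes its speed limit or range.

## Working session

There is one attempt and no reset: what is moved stays moved. The work goes in short steps, Python scripts to look and compute and a shell command to move; the robot and the scene stay as the last step left them, time stands still between calls to the robot, and variables do not carry over. Pictures are saved under pics/ and viewed, and the job is handed in when it is done.

```bash
mkdir -p pics; ls
python3 - <<'E'
from plant import sense, read_camera
import cv2
print(sense())
for n in ["scene","side","wrist"]:
    c=read_camera(n); cv2.imwrite(f"pics/{n}0.png",c["pixels"][:,:,::-1]); print(n,c["fx"],c["fy"],c["cx"],c["cy"],c["world_to_cam"])
E
```

```text
pics
{'time_s': 0.0, 'joint_positions': array([-1.78488878e-01,  5.28461672e-01,  1.43392380e+00, -2.29750175e-05,
        1.18137940e+00, -1.78497271e-01]), 'dq': array([-0.00034598,  0.00141605, -0.00025306, -0.0006176 , -0.00073541,
       -0.00050586]), 'joint_efforts': array([ 2.50220628e-04, -4.42344439e+01, -1.78024775e+01, -2.06930472e-04,
        8.36740597e-03,  2.24214921e-05]), 'tool_pos': array([6.24205280e-01, 1.72655745e-04, 1.96729614e-01]), 'tcp_rot': array([ 0.49937743,  0.49955124,  0.50063055, -0.5004396 ]), 'ft_force': array([-0.27516983,  0.8195574 , -0.42088387]), 'moment': array([-0.00623888, -0.05611482,  0.00343372]), 'gripper_width': 0.08560519169381901}
scene 506.4804156049165 506.4804156049165 278.8004523763432 205.30349570748916 [[ 0.02014457  0.99965228  0.01701516  0.0185619 ]
 [ 0.7085874  -0.00226875 -0.70561941 -0.24983613]
 [-0.70533545  0.02627113 -0.70838671  1.5345796 ]
 [ 0.          0.          0.          1.        ]]
side 481.7900783926856 481.7900783926856 277.15303240458763 210.3120262406911 [[-0.98581401 -0.16760248 -0.00895292  0.44447248]
 [-0.11305757  0.70252112 -0.70262512  0.11076576]
 [ 0.12405133 -0.69164549 -0.71150389  1.27283902]
 [ 0.          0.          0.          1.        ]]
wrist 301.9748891295734 301.9748891295734 277.54604643836205 210.3761242757335 [[ 9.99997762e-01 -1.42353932e-04 -2.11082946e-03 -6.23462818e-01]
 [ 5.36272151e-04 -9.48091867e-01  3.17996108e-01 -4.10247907e-02]
 [-2.04652824e-03 -3.17996529e-01 -9.48089668e-01  3.81008444e-01]
 [ 0.00000000e+00  0.00000000e+00  0.00000000e+00  1.00000000e+00]]
```

View pics/scene0.png

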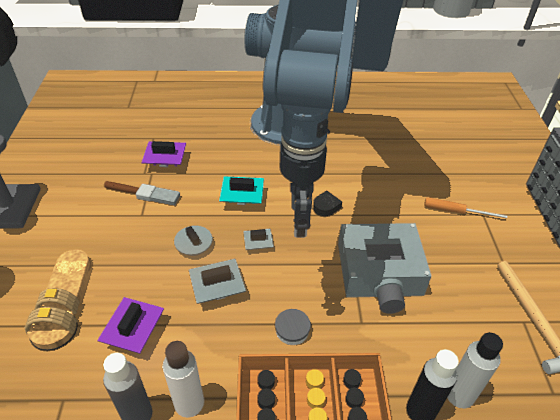

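View pics/side0.png

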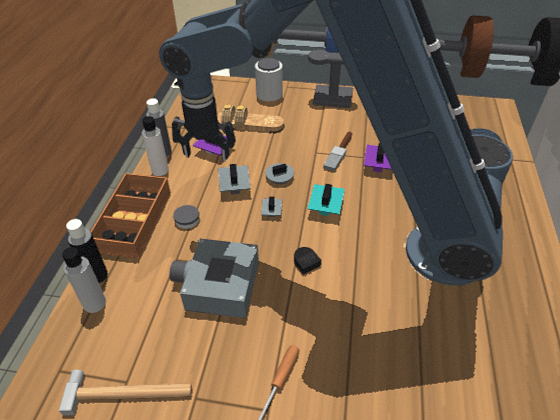

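View pics/wrist0.png

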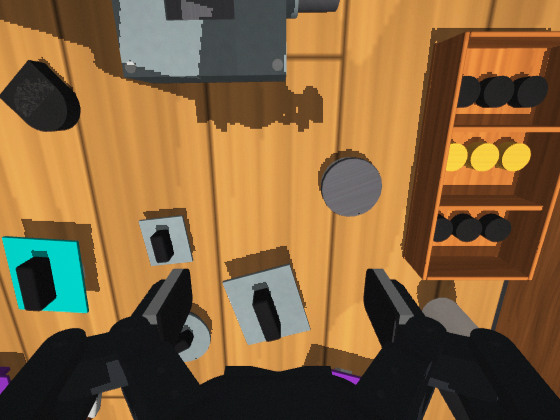

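The large grey hatch is at scene (217,280) / side (235,178) / wrist (267,300). The dust box is at scene (385,262) / side (218,270). I'll enlarge both to measure them.

Run:
```python
import cv2,numpy as np
s=cv2.imread("pics/scene0.png");d=cv2.imread("pics/side0.png");w=cv2.imread("pics/wrist0.png")
def crop(im,x,y,W,H): return cv2.resize(im[y:y+H,x:x+W],(400,300),interpolation=cv2.INTER_CUBIC)
a=np.vstack([np.hstack([crop(s,180,250,80,60),crop(s,325,210,120,90)]),np.hstack([crop(d,200,150,80,60),crop(d,165,225,120,90)])])
cv2.imwrite("pics/crop0.png",a)
```

```text
(no output)
```

View pics/crop0.png

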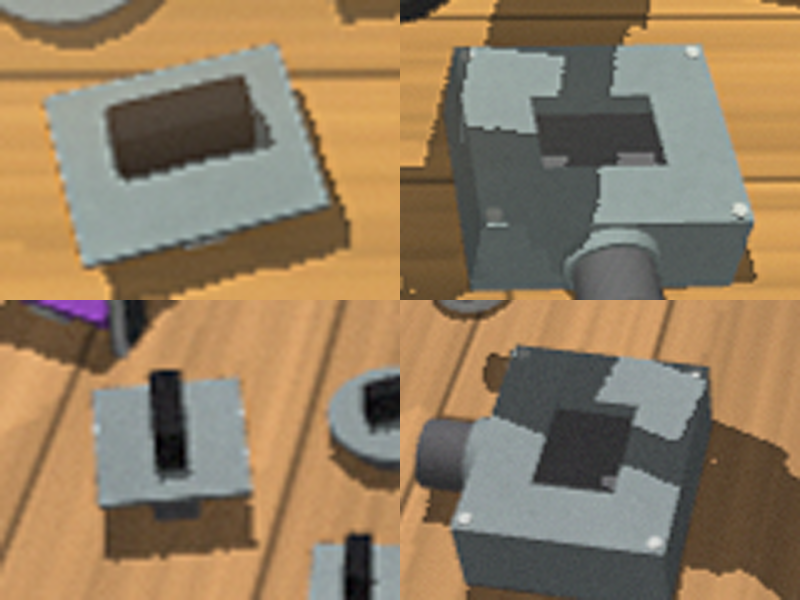

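```bash
cat > h.py <<'E'
import numpy as np
from plant import read_camera
def cast(c,px,z):
    px=np.atleast_2d(np.array(px,float)); M=c["world_to_cam"];R=M[:3,:3];o=-R.T@M[:3,3]
    d=np.c_[(px[:,0]-c["cx"])/c["fx"],(px[:,1]-c["cy"])/c["fy"],np.ones(len(px))]@R
    return o+d*((z-o[2])/d[:,2])[:,None]
def rep(n,P):
    print(n,P[:,:2].round(4).tolist(),"mid",P.mean(0).round(4))
    for i in range(4):
        e=P[(i+1)%4]-P[i]; print("   len %.4f ang %.1f"%(np.hypot(*e[:2]),np.degrees(np.arctan2(e[1],e[0]))))
E
python3 - <<'E'
from h import *
s=read_camera("scene");d=read_camera("side")
A=lambda P,x,y,k,u0,v0:[(x+k*(u-u0),y+k*(v-v0)) for u,v in P]
rep("hatch scene",cast(s,A([(45,98),(275,45),(330,205),(85,265)],180,250,.2,0,0),.037))
rep("hatch side",cast(d,A([(93,390),(240,378),(250,492),(98,502)],200,150,.2,0,300),.037))
rep("hole scene",cast(s,A([(532,97),(650,97),(667,165),(537,165)],325,210,.3,400,0),.07))
rep("hole side",cast(d,A([(555,408),(637,405),(612,493),(533,483)],165,225,.3,400,300),.07))
rep("top scene",cast(s,A([(458,47),(700,46),(750,222),(468,222)],325,210,.3,400,0),.07))
rep("top side",cast(d,A([(517,346),(708,367),(682,553),(455,528)],165,225,.3,400,300),.07))
E
```

```text
hatch scene [[0.5841, -0.2244], [0.5556, -0.1267], [0.6407, -0.1004], [0.6694, -0.1993]] mid [ 0.6125 -0.1627  0.037 ]
   len 0.1018 ang 106.3
   len 0.0891 ang 17.2
   len 0.1030 ang -73.8
   len 0.0890 ang -163.6
hatch side [[0.6646, -0.1969], [0.5786, -0.222], [0.5514, -0.1225], [0.6366, -0.1003]] mid [ 0.6078 -0.1604  0.037 ]
   len 0.0896 ang -163.7
   len 0.1031 ang 105.3
   len 0.0881 ang 14.6
   len 0.1006 ang -73.8
hole scene [[0.528, 0.1589], [0.5284, 0.2373], [0.5858, 0.2373], [0.5853, 0.154]] mid [0.5569 0.1969 0.07  ]
   len 0.0785 ang 89.7
   len 0.0575 ang -0.0
   len 0.0833 ang -90.4
   len 0.0575 ang 175.2
hole side [[0.5841, 0.1702], [0.5253, 0.1578], [0.5247, 0.2378], [0.5817, 0.2383]] mid [0.5539 0.201  0.07  ]
   len 0.0601 ang -168.1
   len 0.0800 ang 90.5
   len 0.0570 ang 0.6
   len 0.0682 ang -88.0
top scene [[0.4828, 0.1147], [0.4826, 0.2804], [0.6312, 0.2802], [0.6299, 0.1048]] mid [0.5566 0.195  0.07  ]
   len 0.1658 ang 90.1
   len 0.1487 ang -0.1
   len 0.1754 ang -90.4
   len 0.1475 ang 176.2
top side [[0.6285, 0.1162], [0.481, 0.1135], [0.466, 0.2786], [0.6243, 0.2839]] mid [0.55  0.198 0.07 ]
   len 0.1475 ang -178.9
   len 0.1657 ang 95.2
   len 0.1584 ang 1.9
   len 0.1677 ang -88.6
```

Hatch: middle about (0.610, -0.161), x axis at about +16°. Opening: about (0.555, 0.198), yaw about 0. I'll move above the hatch and check with the wrist camera.

```bash
python3 -m inch '[[0.3,-0.03,-0.25,0,0,0,0.05],[0.3,-0.06,-0.5,0,0,0,0.1],[0.3,-0.1,-0.75,0,0,0,0.15],[0.3,-0.1,-1,0,0,0,0.178],[0.3,-0.1,-1,0,0,0,0.178]]'; python3 -m inch '[[0.3,0,-0.077,-0.1,0,0,0],[0.3,0,-0.077,-0.3,0,0,0],[0.3,0,-0.077,-0.3,0,0,0]]'
python3 - <<'E'
from plant import *
import cv2
c=read_camera("wrist");cv2.imwrite("pics/w1.png",c["pixels"][:,:,::-1])
c=read_camera("scene");cv2.imwrite("pics/s1.png",c["pixels"][:,:,::-1])
E
```

```text
time_s: 0.88
tool_pos: [0.61, -0.1529, 0.1976]
tcp_rot: [0.564, 0.426, 0.564, -0.427]
ft_force: [1.2, 0.7, -0.1]
gripper_width: 0.0558
time_s: 1.25
tool_pos: [0.6074, -0.1597, 0.1494]
tcp_rot: [0.562, 0.425, 0.568, -0.426]
ft_force: [0.0, 0.1, -0.5]
gripper_width: 0.0557
```

View pics/w1.png

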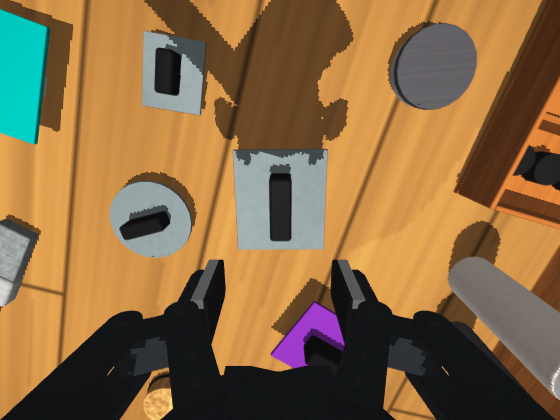

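View pics/s1.png

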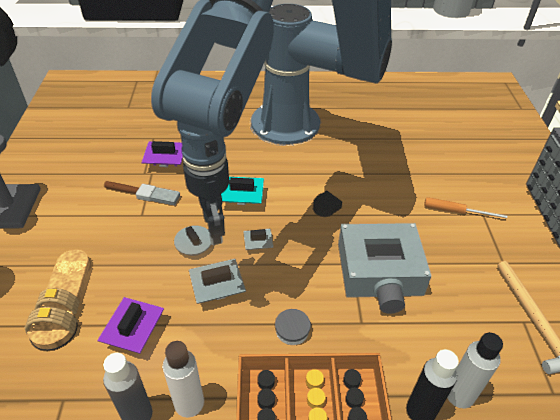

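Wrist view: the hatch is square to the jaws, with its bar at columns 270-291 and the jaw middle near 278. The box top is now unshadowed in the scene view, so I'll refine both positions.

Run:
```python
import cv2,numpy as np
from plant import *
s=cv2.imread("pics/s1.png");w=cv2.imread("pics/w1.png")
def crop(im,x,y,W,H,o): return cv2.resize(im[y:y+H,x:x+W],o,interpolation=cv2.INTER_CUBIC)
cv2.imwrite("pics/c1.png",np.hstack([crop(w,220,140,120,120,(400,400)),crop(s,330,210,100,100,(400,400))]))
print(sense()["tool_pos"])
```

```text
[ 0.60989808 -0.16076961  0.15232784]
```

View pics/c1.png

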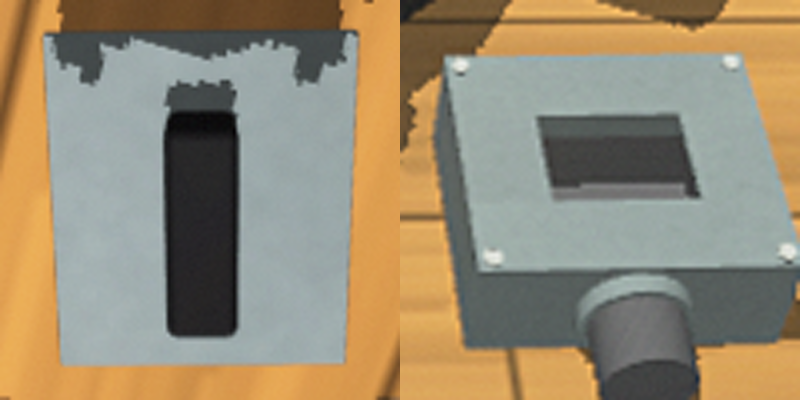

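Run:
```python
from h import *
s=read_camera("scene");w=read_camera("wrist")
A=lambda P,x,y,k,u0,v0:[(x+k*(u-u0),y+k*(v-v0)) for u,v in P]
rep("hatch wrist",cast(w,A([(43,32),(358,32),(345,365),(61,365)],220,140,.3,0,0),.037))
rep("bar wrist",cast(w,A([(164,118),(239,118),(238,336),(166,336)],220,140,.3,0,0),.067))
rep("hole",cast(s,A([(538,117),(680,115),(700,197),(553,200)],330,210,.25,400,0),.07))
rep("top",cast(s,A([(445,57),(743,55),(798,267),(478,272)],330,210,.25,400,0),.07))
```

```text
hatch wrist [[0.5567, -0.1295], [0.6435, -0.1045], [0.674, -0.2054], [0.5866, -0.2305]] mid [ 0.6152 -0.1675  0.037 ]
   len 0.0904 ang 16.1
   len 0.1054 ang -73.2
   len 0.0909 ang -163.9
   len 0.1054 ang 106.5
bar wrist [[0.5958, -0.1377], [0.6148, -0.1322], [0.6329, -0.1925], [0.6132, -0.1982]] mid [ 0.6142 -0.1651  0.067 ]
   len 0.0198 ang 16.1
   len 0.0630 ang -73.3
   len 0.0205 ang -163.9
   len 0.0630 ang 106.1
hole [[0.5284, 0.1586], [0.5274, 0.2375], [0.5852, 0.2373], [0.5867, 0.1584]] mid [0.5569 0.1979 0.07  ]
   len 0.0790 ang 90.8
   len 0.0578 ang -0.3
   len 0.0789 ang -88.9
   len 0.0583 ang 179.8
top [[0.4832, 0.112], [0.4824, 0.2822], [0.6316, 0.2791], [0.6335, 0.1129]] mid [0.5577 0.1965 0.07  ]
   len 0.1702 ang 90.3
   len 0.1492 ang -1.2
   len 0.1663 ang -89.3
   len 0.1503 ang -179.7
```

```bash
python3 -m inch '[[0.3,0.02,-0.013,-0.2,0,0,0],[0.3,0.02,-0.013,-0.45,0,0,0],[0.3,0.02,-0.013,-0.65,0,0,0],[0.3,0.02,-0.013,-0.73,0,0,0],[0.3,0.02,-0.013,-0.73,0,0,0],[0.3,0.02,-0.013,-0.73,0,0,0]]'; python3 -m inch '[[-1,0,0,0,0,0,0],[-1,0,0,0,0,0,0],[-1,0,0,0,0,0,0],[-1,0,0,0,0,0,0],[-1,0,0,0,0,0,0],[-1,0,0,0,0,0,0]]'
```

```text
time_s: 2.2
tool_pos: [0.6143, -0.1639, 0.0448]
tcp_rot: [0.566, 0.426, 0.564, -0.425]
ft_force: [-0.7, 0.3, 0.1]
gripper_width: 0.0555
time_s: 2.95
tool_pos: [0.6129, -0.1635, 0.0431]
tcp_rot: [0.565, 0.425, 0.565, -0.425]
ft_force: [-0.2, -0.1, -0.2]
gripper_width: 0.0003
```

The jaws shut on nothing, so I'll look.

Run:
```python
from plant import *
import cv2,numpy as np
print(sense()["gripper_width"])
w=read_camera("wrist")["pixels"];d=read_camera("side")["pixels"]
cv2.imwrite("pics/g2.png",np.hstack([cv2.resize(w,(400,300)),cv2.resize(d[100:250,140:340],(400,300))])[:,:,::-1])
```

```text
0.00028515748583247307
```

View pics/g2.png

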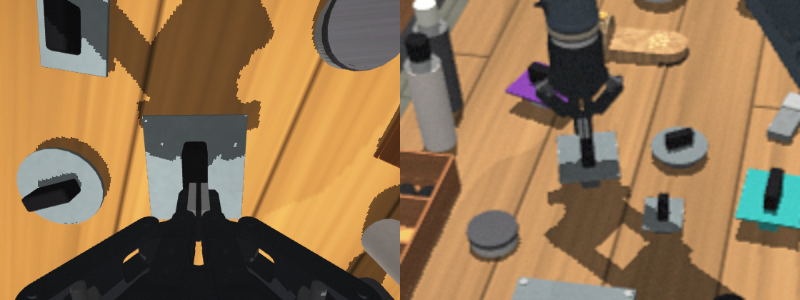

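Run:
```python
from h import *
import cv2
from plant import sense
st=sense();print(st["tool_pos"],st["tcp_rot"],st["ft_force"])
for n in ["wrist","side","scene"]:
    c=read_camera(n);M=c["world_to_cam"]
    im=c["pixels"][:,:,::-1].copy()
    for p,col in [(st["tool_pos"],(0,0,255)),(st["tool_pos"]+[0,0,.04],(0,255,0))]:
        q=M[:3,:3]@p+M[:3,3];u=c["fx"]*q[0]/q[2]+c["cx"];v=c["fy"]*q[1]/q[2]+c["cy"];print(n,u,v)
        if n=="scene":q0=(u,v)
        cv2.circle(im,(int(round(u)),int(round(v))),2,col,-1)
    if n=="wrist": a=im[100:400,80:480]
    else:
        b=im[120:210,180:300] if n=="side" else im[220:310,160:280]
        b=cv2.resize(b,(400,300)); a=np.hstack([a,b]) if n=="side" else np.vstack([a,np.hstack([b,b*0])])
cv2.imwrite("pics/g3.png",a)
```

```text
[ 0.61295689 -0.16346643  0.04314942] [ 0.56474202  0.42546565  0.56482124 -0.42546726] [ 0.08729257 -0.06679392 -0.32953247]
wrist 278.0679932984102 244.5589428491459
wrist 278.1648520817821 277.6805653434544
side 232.45666506607736 175.40733607642073
side 231.42684858797858 165.0463825919312
scene 216.2764550118007 278.5777027708092
scene 214.9031403377917 266.81780678367994
```

View pics/g3.png

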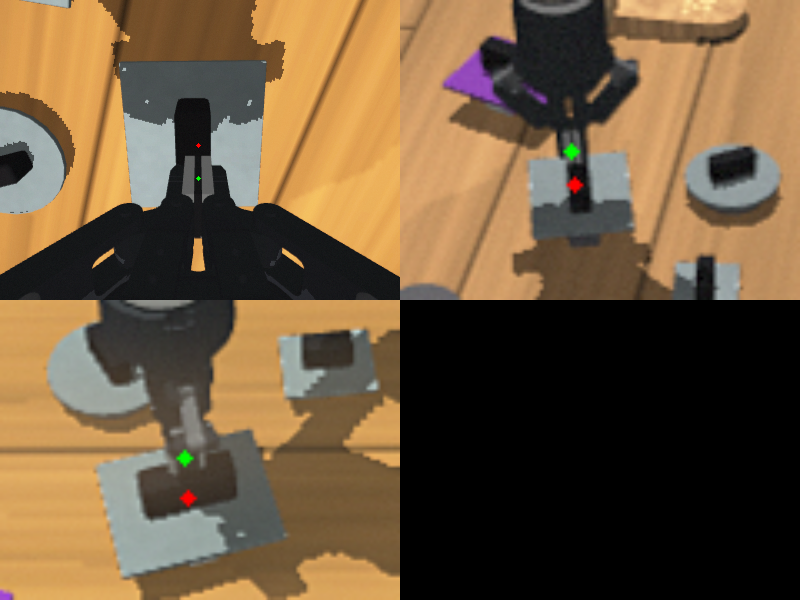

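Scene and side both show the shut fingertips above the bar, about 30 mm higher than the reported TCP. I'll raise the arm and triangulate the tips.

```bash
python3 -m inch '[[-1,0,0,0.2,0,0,0],[-1,0,0,0.5,0,0,0],[-1,0,0,0.5,0,0,0],[-1,0,0,0.5,0,0,0]]'
python3 - <<'E'
from h import *
import cv2
from plant import sense
st=sense();print(st["tool_pos"])
o=[]
for n in ["side","scene"]:
    c=read_camera(n);M=c["world_to_cam"]
    im=c["pixels"][:,:,::-1].copy()
    p=st["tool_pos"]
    q=M[:3,:3]@p+M[:3,3];u=c["fx"]*q[0]/q[2]+c["cx"];v=c["fy"]*q[1]/q[2]+c["cy"];print(n,u,v)
    x,y=int(u)-50,int(v)-50; print(x,y)
    im=cv2.resize(im[y:y+100,x:x+100],(400,400),interpolation=cv2.INTER_CUBIC)
    cv2.circle(im,(int(4*(u-x)),int(4*(v-y))),3,(0,0,255),-1);o.append(im)
cv2.imwrite("pics/g4.png",np.hstack(o))
E
```

```text
time_s: 3.7
tool_pos: [0.6125, -0.1633, 0.118]
tcp_rot: [0.565, 0.425, 0.565, -0.425]
ft_force: [-0.6, 0.1, -0.1]
gripper_width: -0.0
[ 0.61253252 -0.16326011  0.11801903]
side 230.6219949608298 155.72487074793415
180 105
scene 213.76162679020695 255.864637664182
163 205
```

View pics/g4.png

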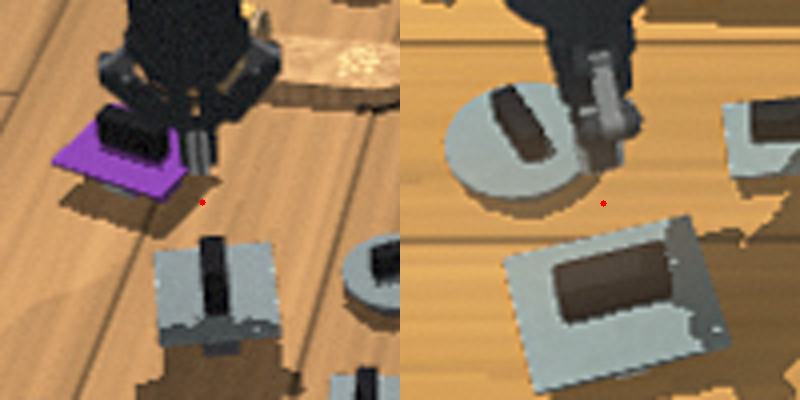

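Run:
```python
from h import *
import cv2
cs=[read_camera("side"),read_camera("scene")]
pts=[(230,148),(213.4,247.6)]
P=[np.array([[c["fx"],0,c["cx"]],[0,c["fy"],c["cy"]],[0,0,1]])@c["world_to_cam"][:3] for c in cs]
X=cv2.triangulatePoints(P[0],P[1],np.array(pts[0],float),np.array(pts[1],float));X=X[:3]/X[3]
print(X.ravel())
for p,t in zip(P,pts):
    q=p@np.r_[X.ravel(),1];print(q[:2]/q[2],t)
```

```text
[ 0.61277931 -0.16259697  0.14519123]
[229.73284469 148.31257881] (230, 148)
[213.06867908 247.18140438] (213.4, 247.6)
```

The real tips sit about 27 mm above the reported TCP, with xy agreeing. So the grasp belongs at a reported z of about 0.015. I'll reopen and go down to that, watching the force.

```bash
python3 -m inch '[[0.3,0,0,0,0,0,0],[0.3,0,0,-0.1,0,0,0],[0.3,0,0,-0.2,0,0,0],[0.3,0,0,-0.35,0,0,0],[0.3,0,0,-0.5,0,0,0],[0.3,0,0,-0.6,0,0,0],[0.3,0,0,-0.6,0,0,0]]'; python3 -m inch '[[0.3,0,0,-0.03,0,0,0],[0.3,0,0,-0.06,0,0,0],[0.3,0,0,-0.09,0,0,0],[0.3,0,0,-0.09,0,0,0]]';  python3 -m inch '[[-1,0,0,0,0,0,0],[-1,0,0,0,0,0,0],[-1,0,0,0,0,0,0],[-1,0,0,0,0,0,0],[-1,0,0,0,0,0,0]]'
```

```text
time_s: 4.78
tool_pos: [0.6117, -0.1629, 0.0263]
tcp_rot: [0.563, 0.425, 0.566, -0.426]
ft_force: [0.7, 0.1, -0.0]
gripper_width: 0.0553
time_s: 5.28
tool_pos: [0.6127, -0.1634, 0.0145]
tcp_rot: [0.565, 0.425, 0.565, -0.426]
ft_force: [-0.7, -0.2, -0.1]
gripper_width: 0.0556
time_s: 5.9
tool_pos: [0.6132, -0.1635, 0.015]
tcp_rot: [0.565, 0.426, 0.565, -0.425]
ft_force: [-0.7, 0.8, 1.6]
gripper_width: 0.0186
```

Gripped at 18.6 mm. Lifting to check the hold.

```bash
python3 -m inch '[[-1,0,0,0.1,0,0,0],[-1,0,0,0.3,0,0,0],[-1,0,0,0.6,0,0,0],[-1,0,0,0.9,0,0,0],[-1,0,0,0.9,0,0,0]]'
python3 - <<'E'
from plant import *
import cv2,numpy as np
w=read_camera("wrist")["pixels"];d=read_camera("side")["pixels"]
cv2.imwrite("pics/g5.png",np.hstack([cv2.resize(w,(400,300)),cv2.resize(d[80:230,140:340],(400,300))])[:,:,::-1])
print(sense()["tool_pos"],sense()["ft_force"],sense()["gripper_width"])
E
```

```text
time_s: 6.52
tool_pos: [0.6159, -0.1648, 0.1548]
tcp_rot: [0.568, 0.426, 0.561, -0.425]
ft_force: [0.5, -0.2, -1.3]
gripper_width: 0.0186
[ 0.61263581 -0.16331473  0.15024899] [ 0.07990238  0.34602071 -2.25403665] 0.018796794690166433
```

View pics/g5.png

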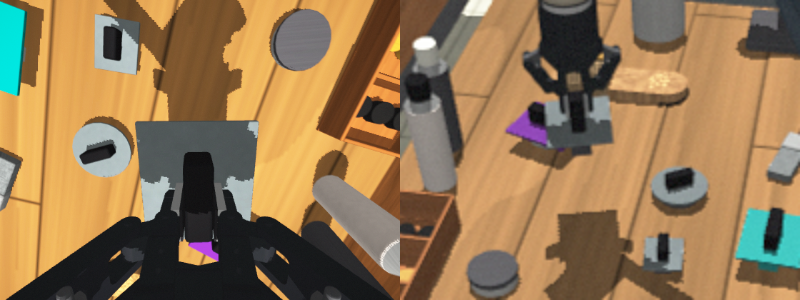

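The hatch is held level. Carrying it over the box.

```bash
python3 -m inch '[[-1,-0.02,0.15,0,0,0,-0.02],[-1,-0.06,0.4,0,0,0,-0.06],[-1,-0.1,0.65,0,0,0,-0.1],[-1,-0.15,0.9,0,0,0,-0.14],[-1,-0.18,1,0,0,0,-0.179]]'; python3 -m inch '[[-1,-0.05,0.25,0,0,0,0],[-1,-0.1,0.5,0,0,0,0],[-1,-0.15,0.75,0,0,0,0],[-1,-0.193,1,0,0,0,0]]';python3 -m inch '[[-1,0,0.2,0,0,0,0],[-1,0,0.35,0,0,0,0],[-1,0,0.408,0,0,0,0],[-1,0,0.408,0,0,0,0],[-1,0,0.408,0,0,0,0]]'
python3 - <<'E'
from plant import *
import cv2,numpy as np
w=read_camera("wrist")["pixels"];d=read_camera("side")["pixels"];s=read_camera("scene")["pixels"]
cv2.imwrite("pics/g6.png",np.vstack([np.hstack([cv2.resize(w,(400,300)),cv2.resize(d[165:345,125:365],(400,300))]),np.hstack([cv2.resize(s[150:330,260:500],(400,300)),np.zeros((300,400,3),np.uint8)])])[:,:,::-1])
for n,i in (("w",w),("d",d),("s",s)): cv2.imwrite(f"pics/h_{n}.png",i[:,:,::-1])
print(sense()["tool_pos"],sense()["tcp_rot"],sense()["gripper_width"])
E
```

```text
time_s: 7.25
tool_pos: [0.5832, -0.0109, 0.1475]
tcp_rot: [0.498, 0.499, 0.501, -0.501]
ft_force: [0.7, -0.2, -1.5]
gripper_width: 0.0185
time_s: 7.75
tool_pos: [0.5549, 0.1375, 0.1477]
tcp_rot: [-0.498, -0.499, -0.501, 0.502]
ft_force: [0.9, 0.3, -1.4]
gripper_width: 0.0186
time_s: 8.38
tool_pos: [0.5567, 0.1968, 0.1492]
tcp_rot: [-0.499, -0.5, -0.5, 0.501]
ft_force: [-0.3, 0.5, -1.0]
gripper_width: 0.0184
[0.557115   0.19683558 0.14966827] [-0.49930138 -0.50059205 -0.49930611  0.5007985 ] 0.018210389650179733
```

View pics/g6.png

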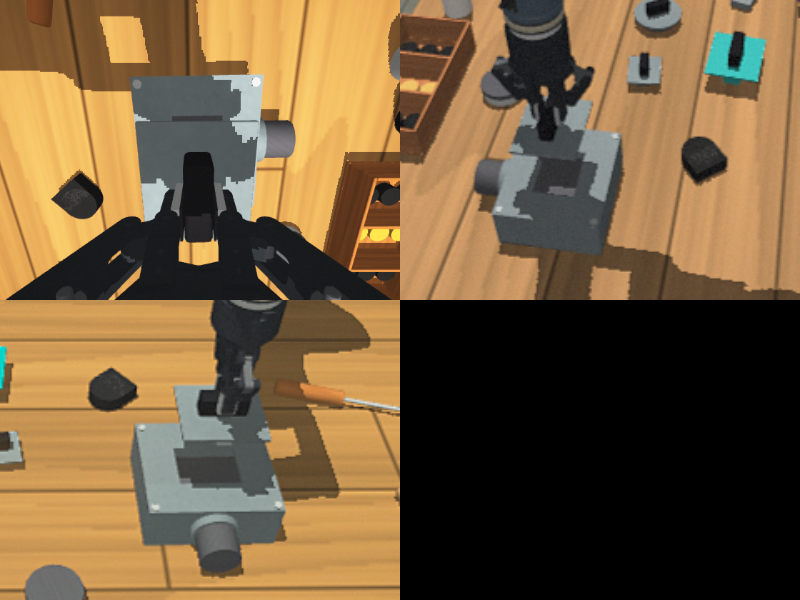

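Run:
```python
import cv2,numpy as np
s=cv2.imread("pics/h_s.png");d=cv2.imread("pics/h_d.png")
c=lambda im,x,y:cv2.resize(im[y:y+80,x:x+80],(400,400),interpolation=cv2.INTER_CUBIC)
cv2.imwrite("pics/c6.png",np.hstack([c(s,355,180),c(d,180,215)]))
```

```text
(no output)
```

View pics/c6.png

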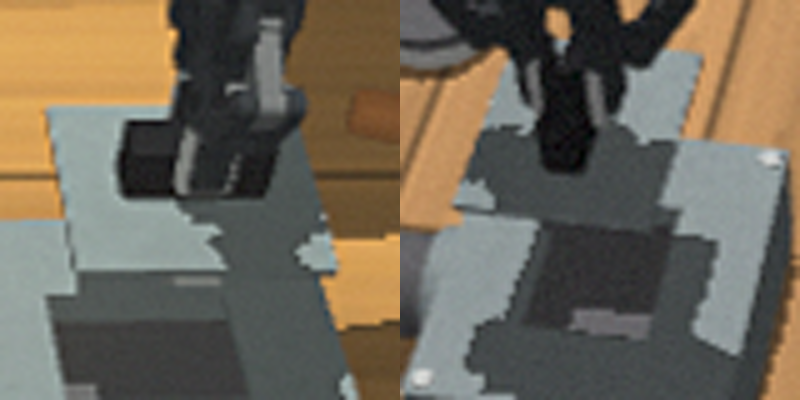

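Run:
```python
from h import *
s=read_camera("scene");d=read_camera("side")
A=lambda P,x,y,k,u0,v0:[(x+k*(u-u0),y+k*(v-v0)) for u,v in P]
for z in (.165,.172):
  rep("plate scene",cast(s,A([(47,107),(295,107),(335,270),(78,270)],355,180,.2,0,0),z))
  rep("plate side",cast(d,A([(453,205),(668,233),(702,55),(512,45)],180,215,.2,400,0),z))
```

```text
plate scene [[0.5058, 0.1485], [0.5061, 0.2535], [0.5979, 0.2501], [0.5973, 0.1479]] mid [0.5518 0.2    0.165 ]
   len 0.1050 ang 89.8
   len 0.0918 ang -2.1
   len 0.1022 ang -90.3
   len 0.0916 ang 179.7
plate side [[0.6004, 0.2469], [0.5034, 0.247], [0.512, 0.1417], [0.6012, 0.1497]] mid [0.5543 0.1963 0.165 ]
   len 0.0970 ang 180.0
   len 0.1057 ang -85.3
   len 0.0896 ang 5.1
   len 0.0973 ang 90.5
plate scene [[0.5129, 0.1465], [0.5132, 0.2505], [0.6041, 0.2472], [0.6036, 0.146]] mid [0.5584 0.1976 0.172 ]
   len 0.1040 ang 89.8
   len 0.0910 ang -2.1
   len 0.1012 ang -90.3
   len 0.0907 ang 179.7
plate side [[0.5978, 0.2523], [0.5016, 0.2524], [0.5102, 0.148], [0.5986, 0.1559]] mid [0.552  0.2021 0.172 ]
   len 0.0962 ang 180.0
   len 0.1048 ang -85.3
   len 0.0888 ang 5.1
   len 0.0965 ang 90.5
```

Plate and opening agree within about 1–2 mm. Lowering until the legs are in the hatchway.

```bash
python3 -m inch '[[-1,0,0,-0.1,0,0,0],[-1,0,0,-0.25,0,0,0],[-1,0,0,-0.38,0,0,0],[-1,0,0,-0.45,0,0,0],[-1,0,0,-0.48,0,0,0],[-1,0,0,-0.48,0,0,0]]'
python3 - <<'E'
from plant import *
import cv2,numpy as np
d=read_camera("side")["pixels"];s=read_camera("scene")["pixels"]
cv2.imwrite("pics/g7.png",np.hstack([cv2.resize(s[180:330,300:500],(400,300)),cv2.resize(d[180:330,125:325],(400,300))])[:,:,::-1])
print(sense()["tool_pos"],sense()["ft_force"],sense()["gripper_width"])
E
```

```text
time_s: 9.38
tool_pos: [0.5571, 0.1977, 0.0776]
tcp_rot: [0.5, 0.5, 0.5, -0.5]
ft_force: [0.3, -0.4, -1.1]
gripper_width: 0.0186
[0.55761518 0.19783381 0.07830914] [-0.16041863  0.91168937 -0.67186625] 0.018479678983947305
```

View pics/g7.png

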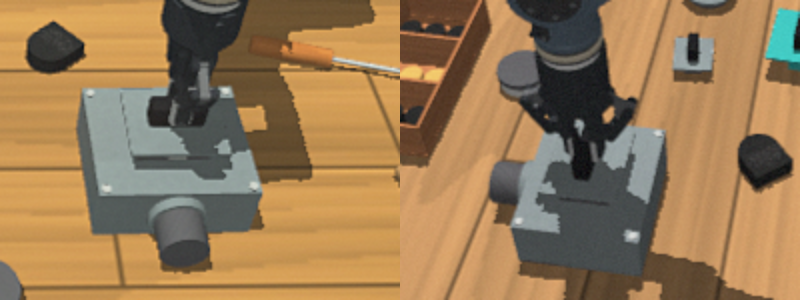

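The legs are in and the force is about zero. Now pressing gradually.

```bash
python3 -m inch '[[-1,0,0,-0.03,0,0,0],[-1,0,0,-0.06,0,0,0],[-1,0,0,-0.08,0,0,0],[-1,0,0,-0.08,0,0,0]]'; python3 -m inch '[[-1,0,0,-0.02,0,0,0],[-1,0,0,-0.04,0,0,0],[-1,0,0,-0.06,0,0,0],[-1,0,0,-0.06,0,0,0]]'; python3 -m inch '[[-1,0,0,-0.01,0,0,0],[-1,0,0,-0.02,0,0,0],[-1,0,0,-0.03,0,0,0],[-1,0,0,-0.03,0,0,0]]'
```

```text
time_s: 9.98
tool_pos: [0.5576, 0.198, 0.067]
tcp_rot: [0.5, 0.501, 0.499, -0.5]
ft_force: [-1.6, -0.4, 5.9]
gripper_width: 0.0185
time_s: 10.48
tool_pos: [0.5575, 0.198, 0.0575]
tcp_rot: [0.5, 0.501, 0.499, -0.5]
ft_force: [-0.9, 1.3, 4.8]
gripper_width: 0.0187
time_s: 10.98
tool_pos: [0.5571, 0.1977, 0.0531]
tcp_rot: [0.5, 0.5, 0.5, -0.5]
ft_force: [-1.5, 0.3, 7.6]
gripper_width: 0.0186
```

```bash
python3 -m inch '[[-1,0,0,-0.01,0,0,0],[-1,0,0,-0.015,0,0,0],[-1,0,0,-0.015,0,0,0]]'
python3 - <<'E'
from plant import *
import cv2,numpy as np
d=read_camera("side")["pixels"];s=read_camera("scene")["pixels"]
cv2.imwrite("pics/g8.png",np.hstack([cv2.resize(s[200:290,325:445],(400,300)),cv2.resize(d[215:305,165:285],(400,300))])[:,:,::-1])
print(sense()["tool_pos"],sense()["ft_force"],sense()["gripper_width"])
E
```

```text
time_s: 11.35
tool_pos: [0.5569, 0.1978, 0.0525]
tcp_rot: [0.5, 0.5, 0.5, -0.5]
ft_force: [-5.4, -0.7, 17.4]
gripper_width: 0.0187
[0.556906   0.19774508 0.05246872] [-5.48543872 -1.97690129 17.554906  ] 0.01854069287003011
```

View pics/g8.png

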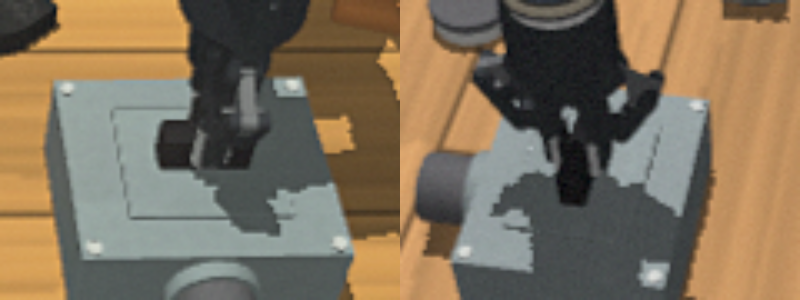

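The force rises with almost no travel and the plate looks flat on the box, so it seems seated. One slightly firmer press to confirm, then I'll ease off.

```bash
python3 -m inch '[[-1,0,0,-0.01,0,0,0],[-1,0,0,-0.01,0,0,0]]'; python3 -m inch '[[-1,0,0,0.015,0,0,0],[-1,0,0,0.025,0,0,0],[-1,0,0,0.025,0,0,0]]'; python3 -m inch '[[-0.2,0,0,0,0,0,0],[0.1,0,0,0,0,0,0],[0.1,0,0,0,0,0,0],[0.1,0,0,0,0,0,0]]'
```

```text
time_s: 11.7
tool_pos: [0.5569, 0.1978, 0.0524]
tcp_rot: [0.5, 0.5, 0.499, -0.5]
ft_force: [-7.1, -2.3, 25.9]
gripper_width: 0.0186
time_s: 12.08
tool_pos: [0.5569, 0.1978, 0.0527]
tcp_rot: [-0.5, -0.5, -0.5, 0.5]
ft_force: [-3.5, -0.6, 9.7]
gripper_width: 0.0186
time_s: 12.58
tool_pos: [0.5569, 0.1977, 0.0519]
tcp_rot: [-0.499, -0.5, -0.5, 0.501]
ft_force: [-0.1, 0.1, 0.1]
gripper_width: 0.0472
```

Free of contact. Raising clear and moving back out of view.

```bash
python3 -m inch '[[0.1,0,0,0.1,0,0,0],[0.1,0,0,0.3,0,0,0],[0.1,0,0,0.55,0,0,0],[0.1,0,0,0.8,0,0,0],[0.1,0,-0.3,0.9,0,0,0],[0.1,0,-0.7,0.9,0,0,0],[0.1,0,-1,0.9,0,0,0],[0.1,0,-1,0.9,0,0,0]]';python3 -m inch '[[0.1,0,-0.3,0,0,0,0],[0.1,0,-0.6,0,0,0,0],[0.1,0,-0.6,0,0,0,0]]'
python3 - <<'E'
from plant import *
import cv2,numpy as np
d=read_camera("side")["pixels"];s=read_camera("scene")["pixels"]
cv2.imwrite("pics/g9.png",np.hstack([cv2.resize(s[205:295,325:445],(400,300)),cv2.resize(d[225:315,165:285],(400,300))])[:,:,::-1])
E
```

```text
time_s: 13.58
tool_pos: [0.5575, 0.0447, 0.1885]
tcp_rot: [0.499, 0.502, 0.498, -0.501]
ft_force: [0.5, 0.1, 0.0]
gripper_width: 0.047
time_s: 13.95
tool_pos: [0.5577, -0.044, 0.188]
tcp_rot: [0.499, 0.501, 0.498, -0.501]
ft_force: [0.4, 0.3, 0.0]
gripper_width: 0.0469
```

View pics/g9.png

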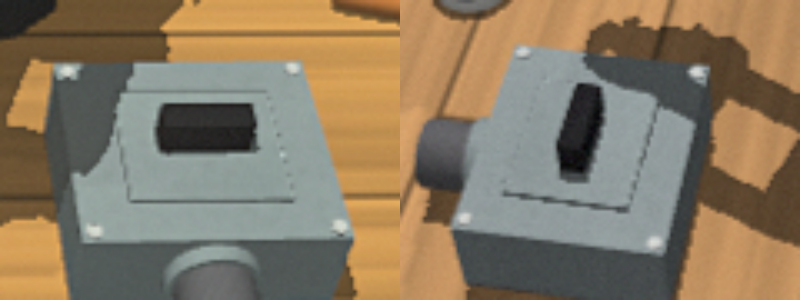

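Run:
```python
from h import *
import cv2
s=read_camera("scene");d=read_camera("side")
k=.3
S=np.array([(325+k*u,205+k*v) for u,v in [(119,92),(267,92),(296,200),(130,200)]])
D=np.array([(165+k*(u-400),225+k*v) for u,v in [(630,210),(657,103),(530,77),(503,192)]])
# order by world corner: S: (-x,-y),(-x,+y),(+x,+y),(+x,-y)
rep("s",cast(s,S,.075)); rep("d",cast(d,D,.075))
Dm=D[[1,0,3,2]]
P=[np.array([[c["fx"],0,c["cx"]],[0,c["fy"],c["cy"]],[0,0,1]])@c["world_to_cam"][:3] for c in (s,d)]
X=cv2.triangulatePoints(P[0],P[1],S.T.copy(),Dm.T.copy());X=(X[:3]/X[3]).T;print(X.round(4),X.mean(0))
```

```text
s [[0.5132, 0.1515], [0.5137, 0.2506], [0.6047, 0.251], [0.6039, 0.1462]] mid [0.5589 0.1999 0.075 ]
   len 0.0991 ang 89.7
   len 0.0910 ang 0.3
   len 0.1048 ang -90.4
   len 0.0909 ang 176.7
d [[0.5077, 0.2532], [0.51, 0.1575], [0.6086, 0.1484], [0.5987, 0.2527]] mid [0.5563 0.203  0.075 ]
   len 0.0957 ang -88.6
   len 0.0990 ang -5.3
   len 0.1047 ang 95.4
   len 0.0909 ang 179.7
[[0.5104 0.1532 0.0708]
 [0.5093 0.2515 0.0711]
 [0.6007 0.2516 0.0715]
 [0.6069 0.1472 0.0763]] [0.55683977 0.20086166 0.07243629]
```

Within the measurement noise, the plate top is at about 0.072–0.075 and level, with its middle within about 3 mm of the opening. The robot is clear, so I'm handing in.

```bash
python3 -c "
from plant import *
print(sense()['time_s'],sense()['ft_force'],abs(sense()['dq']).max()); print(sign_off())"
```

```text
14.15 [0.32252288 1.37715231 0.1356325 ] 0.00671389179827796
the job is handed in; nothing more can be done
None
```

The large grey hatch is pressed into the dust box and released, and I handed the job in at 14.15 s. No verdict was reported.

**What I did:** I gripped the hatch by its bar, turned it about 16° to line up with the hatchway, and pressed it in from above. After letting go I moved the arm well clear.

**Checks that agree it is home:**
- The last presses raised the force from 7.6 to 25.9 N while the hatch moved under 1 mm. It stopped at the height expected for a seated hatch.
- After release, both fixed cameras show the plate flat on the box. Its middle is within about 3 mm of the opening's.
- Triangulating the plate's corners put its top at about 72 mm against 75 mm expected. The corners spread by about 5 mm, which I take as error in reading the pixels.

**Checks that failed or were not possible:**
- **First grasp:** it closed on nothing. The camera views put the real fingertips about 27 mm above the reported TCP height. I corrected for this, and the second grasp held.
- **Wings:** they are out of sight under the sheet. That they snapped out is inferred from the plate sitting flush, and I saw no clear snap in the force readings. The force read 4.8 to 5.9 N partway in, below the stated 10 to 20 N, but I only sampled it at the end of each move.

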